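# Clamp a plug gauge on the sine plate with the slotted swing strap

## Robot

A 6-joint arm with a two-finger parallel gripper is mounted at the origin on the work surface; the furniture and walls round the work are solid. World frame = base frame: x ahead of the robot, y to its left, z up, the work surface at z = 0. Lengths are in m, angles in rad, forces in N, time in s.
With the tool pointing down it reaches from about 0.325 to 0.925 m from the base axis. Payload 3.1 kg.
Tool frame: the origin (TCP) lies at the very end of the fingers, on their centre line; the grasp point (between the pads) lies 19 mm behind it; z points along the fingers, y is the line along which they close (so a half turn about z gives the same grasp; the last joint's range is limited). The gripper opens to 85 mm and grips with 20 to 120 N. Pads are 22 mm wide; open, the fingers measure 114 mm over their backs; the gripper's body (76 mm by 85 mm) begins 54 mm behind the grasp point. The pads swing forward as they close: fully open they stand 13 mm farther back than shut.
Start: joints at [-0.78, 0.217, 1.613, -0, 1.311, -0.112], TCP at [0.491, -0.387, 0.231] pointing down, gripper open.
Joint ranges: [-2.75, 2.75], [-0.78, 2.1], [0.31, 2.55], [-1.13, 4.27], [0.13, 2.63], [-2.58, 2.58]. Speed limits (rad/s): [2.79, 2.79, 3.14, 3.14, 3.14, 3.14].

## Interface

Orientations are given as a unit quaternion [x, y, z, w].
In Python, from bench import * gives the robot as it stands. The module is installed in compiled form; this text tells all that it offers. Calls block until the motion is done:
- goto(position, orientation): joint-space move of the TCP to a pose.
- line_to(position, velocity=0.15, rotation=None, guard=None): straight line of the TCP; rotation=None keeps the orientation; velocity is the mean speed in m/s. With guard (N) it stops when the force on the tool has changed by that much, and returns True; else False.
- move_joints(angles): joint-space move.
- let_go() and grab(): open the fingers fully, or close them until they stop; the grip force is fixed at half the most.
- pause(seconds).
- solve_ik(position, orientation): joint angles nearest the present ones, or None.
- observe(): the state.
- capture(name): name is "side" or "top"; returns the picture (420x560x3 uint8, blue, green, red); there is no depth.
- calibration(name): a dict with "camera_matrix" (3x3 intrinsics, pixels), "k1" (the pictures are not rectified: a ray, as slopes to the right and down, at radius r is drawn at 1 + k1 r^2 times it, then the intrinsics apply), "R" (3x3) and "t" (3): a world point X has camera coordinates R X + t. Camera axes: x right, y down, z forward; pixel columns grow to the right and rows downward; lengths in m; the calibration is good to about 2 mm. A picture is of the moment at which its call begins. calibration takes no time and is no camera call.
A pose or a line that the arm cannot do raises IKError and nothing moves.
- finish_job(): hands the job in; it is judged then, once.
The state is a dict: "time": time; "joint_pos": joint angles; "joint_velocities": joint speeds; "effort": joint torques, N m; "ee_pos": TCP position; "tool_rot": TCP orientation; "wrist_force": force on the tool from outside, world axes, zero at the start; "moment": the same for the moment, N m; "grip_width": finger opening in m; "gripper_force": force on a finger pad.
Only numpy, scipy, OpenCV 4.12 (cv2) and the standard library are available. Lean on these libraries where they do the work, as an engineer would, in place of code of your own. Each camera call takes 0.05 s, during which the arm holds its last target. There are 200 camera calls.

## Task

Lay the double-ended plug gauge lengthwise in the two vee saddles in the channel of the tilted sine plate, either way round. Then swing the slotted strap about its loose bolt across the gauge, lift its free end over the short stud and let the slot drop over the stud, so that the strap lies flat on the plate, and let go. Do not knock or shift the grease tin, the V-block or the oil bottle.

Things in the scene. Friction and masses are not known exactly. Their poses are not given: they have to be found in the camera images.
- sine_plate: Fixed steel sine plate; its deck slopes 30 degrees, rising to the robot's left. Origin: on the deck midway between the two bolts, 135 mm above the bench. x: up the slope, y: level, towards the robot, z: square off the deck. Deck: x -150 to +75, y -115 to +150 mm. A channel 104 mm wide (y -52 to +52), 26 mm deep, runs along x right through. Pivot bolt at y = +78, stud at y = -78 mm, both at x = 0.
- saddle_mid (a point): Middle of the seated plug gauge: plate frame 0, 0, 13 mm below the deck; axes as the plate's; the gauge lies along x, its top 2 mm below the deck. Two 90-degree vee saddles stand in the channel at x = -43 and +43 mm (12 mm long, 42 mm wide, tops 11 mm below the deck), and an end stop 30 mm wide with its face at x = -58 mm, top 7 mm below the deck.
- pivot_foot (a point): Foot of the tall loose pivot bolt on the deck surface: shank 11 mm across; a 30 mm washer (3 mm thick) sits 30 mm above the deck under a 19 mm head, 41 mm high in all, so the strap cannot come off but can be lifted about 20 mm. Axes as the plate's.
- stud_foot (a point): Foot of the short stud on the deck surface: 11 mm across, 15 mm high, end tapered. Axes as the plate's. Obstacle near the plate, always in the same spot: an upright ribbed post 360 mm high, foot 90 mm across, between robot and plate, its middle 353 mm ahead and 152 mm left of the robot's base axis.
- strap_hole (a point): Flat aluminium strap 200 x 36 x 10 mm, 0.2 to 0.45 kg, lying loose on the deck, pointing roughly down the slope from the pivot bolt. This point: centre of its round 16 mm hole (on the bolt), half-way up its thickness. x: along the strap towards the slot, z: off its upper face. The strap reaches x -22 to +178 mm.
- strap_slot (a point): Centre of the strap's slot (34 mm along the strap, 16 mm wide), half-way up its thickness, 156 mm along x from the hole; axes as strap_hole. On the stud and flat, this point is 5 mm above the deck.
- gauge_mid (a point): Centre of the double-ended plug gauge: 104 mm long along its y axis, lying on the bench; ends 22 mm across (y -52 to -26 and +36 to +52 mm), handle between them 18 mm across; 0.14 kg. Obstacle, always in the same spot: a dial stand 300 mm high, foot 100 mm across, about 300 mm ahead and 160 to 220 mm right of the robot's base axis.
- tin_mid (a point): Centre of the flat grease tin, 67 mm across, 31 mm high (bystander).
- vee_mid (a point): Centre of the small steel V-block, 40 x 48 x 34 mm (bystander).
- oiler_mid (a point): Centre of the oil bottle, 46 mm across, 134 mm high, upright (bystander).

How it is judged:
On the way, in this order (a step that is already met when the one before it is completed fails the run):
1. the plug gauge lies in both vee saddles, let go (x of gauge_mid in the frame of sine_plate between -0.013 and 0.013 m and y of gauge_mid in the frame of sine_plate between -0.005 and 0.005 m and z of gauge_mid in the frame of sine_plate between -0.018 and -0.008 m and angle between the y axis of gauge_mid and the x axis of sine_plate, either way round below 0.1 rad and contact force between the fingers and gauge below 0.3 N), for 0.2 s.
2. the strap lies flat with its slot over the stud (x of strap_slot in the frame of sine_plate between -0.007 and 0.007 m and y of strap_slot in the frame of sine_plate between -0.094 and -0.062 m and z of strap_slot in the frame of sine_plate between 0.002 and 0.009 m and angle between the z axis of strap_slot and the z axis of sine_plate, either way round below 0.06 rad), for 0.2 s.
At the end, for the whole second after the job is handed in: Gauge centre within 13 mm along the slope, 5 mm sideways and 5 mm in height of its seated place, axis within 0.1 rad; slot centre within 7 mm across and 16 mm along the slot of the stud, 2 to 9 mm above the deck, strap flat within 0.06 rad; both at rest (all of step 2 and x of gauge_mid in the frame of sine_plate between -0.013 and 0.013 m and y of gauge_mid in the frame of sine_plate between -0.005 and 0.005 m and z of gauge_mid in the frame of sine_plate between -0.018 and -0.008 m and angle between the y axis of gauge_mid and the x axis of sine_plate, either way round below 0.1 rad and linear speed of each of strap, gauge below 0.02 m/s); the robot touches nothing.
It fails at once if the grease tin was shifted more than 20 mm or tipped (distance of tin_mid from where it was at the start of the episode above 0.02 m or angle between tin_mid's own z axis and vertical above 0.35 rad).
It fails at once if the V-block was shifted more than 20 mm or tipped (distance of vee_mid from where it was at the start of the episode above 0.02 m or angle between vee_mid's own z axis and vertical above 0.35 rad).
It fails at once if the oil bottle was shifted more than 20 mm or tipped (distance of oiler_mid from where it was at the start of the episode above 0.02 m or angle between oiler_mid's own z axis and vertical above 0.35 rad).
It also fails if it takes over 62 s, if anything falls off the work surface, if the arm or the gripper's body presses on something with over 40 N, if the wrist force passes 120 N, or if a joint passes its speed limit or range.

## Working session

There is one attempt and no reset: what is moved stays moved. The work goes in short steps, each a Python script; the robot and the scene stay as the last script left them, time stands still between calls to the robot, and variables do not carry over. Pictures are saved under pics/ and viewed, at most 10 in all, crops included, and the job is handed in when it is done.

```bash
mkdir -p pics; python3 - <<'E'
from bench import *
import cv2
for n in("side","top"):
    cv2.imwrite(f"pics/{n}0.png",capture(n)); c=calibration(n); print(n,c)
print(observe())
E
```

```text
side {'camera_matrix': array([[476.738136  ,   0.        , 282.33275653],
       [  0.        , 476.738136  , 214.21047091],
       [  0.        ,   0.        ,   1.        ]]), 'k1': -0.07197166839560394, 'R': array([[ 0.94541702, -0.32507239, -0.0226849 ],
       [-0.1823937 , -0.4702016 , -0.86350622],
       [ 0.27003555,  0.82051106, -0.50382775]]), 't': array([-0.56507899,  0.15131276,  1.01444053])}
top {'camera_matrix': array([[516.17391635,   0.        , 277.49856472],
       [  0.        , 516.17391635, 200.38222778],
       [  0.        ,   0.        ,   1.        ]]), 'k1': -0.13303283109589234, 'R': array([[ 0.01060905, -0.99985765,  0.01311949],
       [-0.99707907, -0.01157017, -0.07549477],
       [ 0.07563582, -0.01228024, -0.99705989]]), 't': array([-0.10396012,  0.57818445,  1.28165937])}
{'time': 0.1, 'joint_pos': array([-7.80212679e-01,  2.17700495e-01,  1.61477583e+00, -1.82610822e-05,
        1.31130119e+00, -1.12221375e-01]), 'joint_velocities': array([ 0.00086467, -0.00113569, -0.00258005, -0.00075915, -0.00163516,
       -0.0013733 ]), 'effort': array([-7.47581071e-04, -3.98075724e+01, -3.04970312e+01, -1.24944218e-04,
        4.27247520e-03, -2.55261028e-06]), 'ee_pos': array([ 0.49014423, -0.38660912,  0.23008421]), 'tool_rot': array([ 8.99834610e-01,  4.36229850e-01, -3.71788882e-04, -1.02726009e-03]), 'wrist_force': array([-0.26605896,  0.00535267, -0.26158654]), 'moment': array([0.03188351, 0.02817764, 0.04416994]), 'gripper_force': 0.0, 'grip_width': 0.08504738451490305}
```

View pics/side0.png

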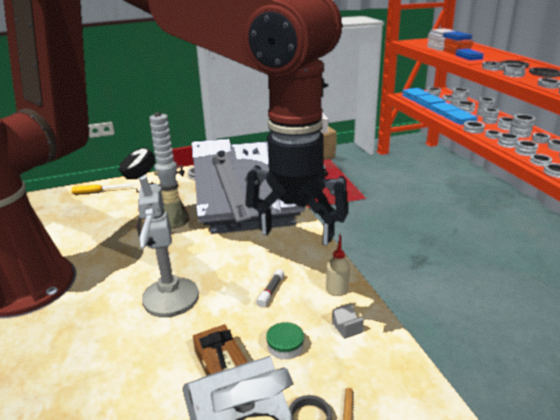

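View pics/top0.png

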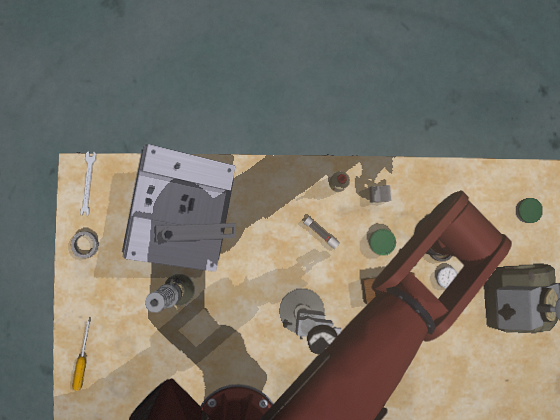

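```bash
python3 - <<'E'
import cv2,numpy as np
t=cv2.imread("pics/top0.png")
a=cv2.resize(t[140:280,115:245],None,fx=4.2,fy=4.2,interpolation=cv2.INTER_CUBIC) # 546x588
b=cv2.resize(t[205:260,295:347],None,fx=4.8,fy=4.8,interpolation=cv2.INTER_CUBIC)
s=cv2.imread("pics/side0.png")
c=cv2.resize(s[130:235,185:305],None,fx=2,fy=2,interpolation=cv2.INTER_CUBIC)
m=np.zeros((600,800,3),np.uint8); m[:a.shape[0],:a.shape[1]]=a
m[:b.shape[0],550:550+b.shape[1]]=b; m[300:300+c.shape[0],550:550+c.shape[1]]=c
cv2.imwrite("pics/crop0.png",m)
E
```

```text
(no output)
```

View pics/crop0.png

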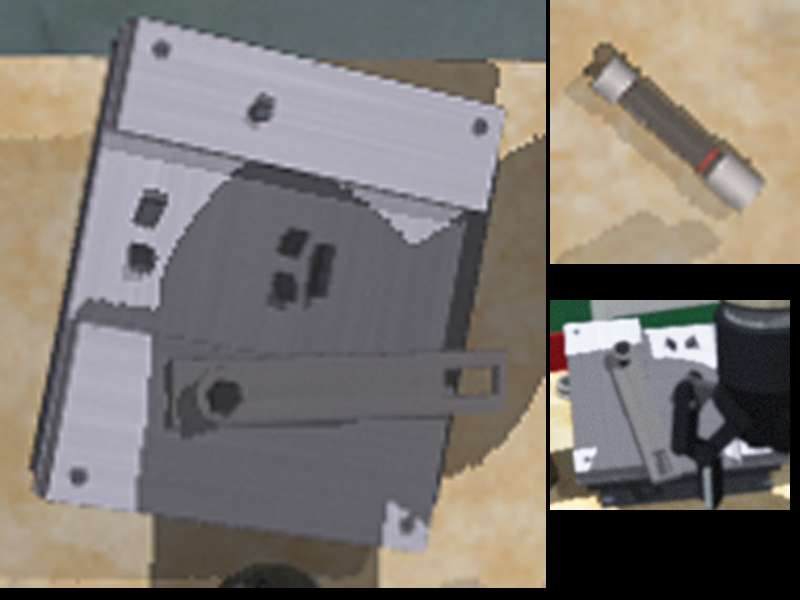

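The gauge lies at about (321,232) in the top view. The plate deck corners in the same view are about (148,144), (235,166), (217,271) and (126,259). The strap runs from the bolt at (168,234) to its free end at (235,231).

```bash
cat > h.py <<'E'
from bench import *
import numpy as np, cv2
from scipy.optimize import least_squares
from scipy.spatial.transform import Rotation as Rn
C={n:calibration(n) for n in("top","side")}
def proj(n,X):
    c=C[n]; p=np.atleast_2d(X)@c["R"].T+c["t"]; s=p[:,:2]/p[:,2:]
    s=s*(1+c["k1"]*(s**2).sum(1,keepdims=True)); K=c["camera_matrix"]
    return s*K[0,0]+K[:2,2]
def ray(n,px):
    c=C[n]; d0=(np.asarray(px,float)-c["camera_matrix"][:2,2])/c["camera_matrix"][0,0]; s=d0.copy()
    for _ in range(20): s=d0/(1+c["k1"]*(s@s))
    return -c["R"].T@c["t"], c["R"].T@np.array([s[0],s[1],1])
def onplane(n,px,p0,nv):
    o,d=ray(n,px); return o+d*((np.asarray(p0)-o)@nv)/(d@nv)
def plateR(yaw):  # x up-slope, y level toward robot
    y=np.array([-np.cos(yaw),-np.sin(yaw),0]); h=np.array([-np.sin(yaw),np.cos(yaw),0])
    x=h*np.cos(np.pi/6)+np.array([0,0,.5]); return np.stack([x,y,np.cross(x,y)],1)
try:
    P=np.load("plate.npz"); RP,OP=P["R"],P["O"]
    W=lambda p: OP+RP@np.asarray(p,float)
    PL=lambda X:(np.asarray(X)-OP)@RP
except Exception: pass
E
cat > fit.py <<'E'
from h import *
q=np.array([[137,17],[503,108],[427,550],[47,500],[160,48],[480,127],[406,525],[78,476]])/4.2+[115,140]
m=np.array([[75,-115,0],[-150,-115,0],[-150,150,0],[75,150,0]])/1e3
f=lambda v:(proj("top",[v[:3]+plateR(v[3])@p for p in m])-q[:4]).ravel()
r=least_squares(lambda v:f([v[0],v[1],.135,v[2]]),[.6,.25,-.2]); print("fit",r.x,r.fun)
v=r.x; RP=plateR(v[2]); OP=np.array([v[0],v[1],.135]); np.savez("plate.npz",R=RP,O=OP)
PL=lambda X:(X-OP)@RP; W=lambda p:OP+RP@np.array(p)
print("stud/bolt proj top",proj("top",[W([0,-.078,.015]),W([0,.078,.041])]),"seen",np.array([[262,108],[222,397]])/4.2+[115,140])
for c in q[4:]: print("screw",PL(onplane("top",c,OP,RP[:,2]))*1e3)
for n,c in dict(slot=(474,380),end=(505,380),end2=(163,394)).items():
    print(n,PL(onplane("top",np.array(c)/4.2+[115,140],W([0,0,.010]),RP[:,2]))*1e3)
im=cv2.imread("pics/top0.png"); x0,y0=295,208
hsv=cv2.cvtColor(cv2.resize(im[y0:258,x0:347],None,fx=4,fy=4,interpolation=cv2.INTER_CUBIC),cv2.COLOR_BGR2HSV)
mk=((hsv[...,1]<60)).astype(np.uint8)*255
mk=cv2.morphologyEx(mk,cv2.MORPH_CLOSE,np.ones((13,13)))
cs,_=cv2.findContours(mk,0,1); c=max(cs,key=cv2.contourArea); rc=cv2.minAreaRect(c); b=cv2.boxPoints(rc)
b=(b+.5)/4-.5+[x0,y0]; w=np.array([onplane("top",p,[0,0,.011],np.array([0,0,1.])) for p in b])
e=[np.linalg.norm(w[1]-w[0]),np.linalg.norm(w[2]-w[1])]; d=(w[1]-w[0]) if e[0]>e[1] else (w[2]-w[1])
print("gauge",w.mean(0),e,np.degrees(np.arctan2(d[1],d[0])))
E
python3 fit.py
```

```text
fit [ 0.56951927  0.15445832 -0.15648111] [-0.08926129 -0.2209187   0.44829316 -0.73760783 -0.1130512   0.52375931
 -0.22639224  0.39158782]
stud/bolt proj top [[177.54121262 166.46396218]
 [168.90187377 234.26121613]] seen [[177.38095238 165.71428571]
 [167.85714286 234.52380952]]
screw [ 5.89408740e+01 -1.00968620e+02 -1.51301205e-13]
screw [-1.36761181e+02 -9.88796631e+01 -1.35944551e-13]
screw [-1.34253382e+02  1.35986626e+02 -4.75461475e-14]
screw [6.02897281e+01 1.34091484e+02 4.40858192e-14]
slot [-156.43073108   46.99670821   10.        ]
end [-176.09554759   43.92295257   10.        ]
end2 [24.92026526 83.2223913  10.        ]
gauge [ 0.47918013 -0.18838517  0.011     ] [np.float64(0.08334105533264514), np.float64(0.11525365367118477)] -128.29668429890617
```

```bash
cat >> h.py <<'E'
def RT(x,z):  # tool rotation from tool x and z axes
    z=np.asarray(z)/np.linalg.norm(z); x=np.asarray(x)-z*(np.asarray(x)@z); x=x/np.linalg.norm(x)
    return Rn.from_matrix(np.stack([x,np.cross(z,x),z],1))
GA=onplane("top",(306.04,218.75),[0,0,.011],np.array([0,0,1.])); GB=onplane("top",(337.5,246.04),[0,0,.011],np.array([0,0,1.]))
gd=(GA-GB)/np.linalg.norm(GA-GB); GM=(GA+GB)/2
def strap(phi,s,side=1,tilt=0.,z=0.,lift=0.):
    """tool pose gripping strap at s along it; phi from -x towards -y; z=TCP height in the strap frame above its underside"""
    u=np.array([-np.cos(phi),-np.sin(phi),0]); n=np.array([0,0,1.])
    u2=u*np.cos(tilt)+n*np.sin(tilt); n2=n*np.cos(tilt)-u*np.sin(tilt)
    p=np.array([0,.078,lift])+u2*s+n2*z
    return W(p),RT(side*RP@u2,-RP@n2).as_quat()
E
python3 - <<'E'
from h import *
print("gauge",GM,np.linalg.norm(GA-GB),gd,"post plate",PL([.353,.152,.1]))
# arm geometry fit
D=[];down=lambda a:RT([np.cos(a),np.sin(a),0],[0,0,-1]).as_quat()
for r in(.4,.5,.6,.7,.8):
  for z in(.1,.3):
    j=solve_ik([r*.7071,-r*.7071,z],down(0.))
    if j is not None: D.append((r,z,j[1],j[2]))
D=np.array(D);f=lambda v:np.r_[v[0]+v[1]*np.sin(D[:,2])+v[2]*np.sin(D[:,2]+D[:,3])-D[:,0],v[3]+v[1]*np.cos(D[:,2])+v[2]*np.cos(D[:,2]+D[:,3])-D[:,1]]
r=least_squares(f,[0,.4,.4,.1]);print("a L2 L3 h-Lt",r.x,abs(r.fun).max())
for s in(1,-1):
  print("side",s)
  for nm,(p,q) in {"pick":(GM+gd*.005+[0,0,-.007],RT(s*gd,[0,0,-1]).as_quat()),
   "placeup":(W([.005,0,.08]),RT(s*RP[:,0],-RP[:,2]).as_quat()),"place":(W([.005,0,-.015]),RT(s*RP[:,0],-RP[:,2]).as_quat()),
   **{f"strap{k}":strap(np.radians(k),.115,s,0.09,0.001,.008) for k in(11,50,90)}}.items():
    j=solve_ik(p,q); print(nm,p.round(3),None if j is None else np.round(j,2))
E
```

```text
gauge [ 0.4998206  -0.21116806  0.011     ] 0.1059216152209591 [0.64791337 0.76171403 0.        ] post plate [-0.04882531  0.21349068 -0.01222521]
a L2 L3 h-Lt [-0.01122173  0.45008555  0.5569897  -0.06394543] 0.015816896844456085
side 1
pick [ 0.503 -0.207  0.004] [-0.52  0.36  1.93 -0.    0.86  0.18]
placeup [0.564 0.119 0.207] [-0.19  0.11  1.87  0.56  1.24 -0.24]
place [0.571 0.166 0.125] [-0.1   0.23  1.9   0.61  1.06 -0.26]
strap11 [0.497 0.058 0.096] [-0.29  0.12  2.07  0.5   1.05  2.54]
strap50 [0.568 0.08  0.115] [-0.23  0.2   1.95  0.55  1.03  1.92]
strap90 [0.604 0.139 0.152] [-0.14  0.2   1.88  0.61  1.04  1.3 ]
side -1
pick [ 0.503 -0.207  0.004] None
placeup [0.564 0.119 0.207] None
place [0.571 0.166 0.125] None
strap11 [0.497 0.058 0.096] [-0.29  0.12  2.07  0.5   1.05 -0.6 ]
strap50 [0.568 0.08  0.115] [-0.23  0.2   1.95  0.55  1.03 -1.23]
strap90 [0.604 0.139 0.152] [-0.14  0.2   1.88  0.61  1.04 -1.84]
```

```bash
python3 - <<'E'
from h import *
print(proj("side",[GA,GB]))
q=RT(gd,[0,0,-1]).as_quat(); p=GM+gd*.005
goto(p+[0,0,.12],q); 
print(line_to(p+[0,0,-.007],.15,guard=15),observe()["ee_pos"])
grab(); o=observe(); print(o["grip_width"],o["gripper_force"],o["time"])
line_to(p+[0,0,.2],.2); o=observe(); print(o["grip_width"],o["gripper_force"],o["time"],o["wrist_force"])
m=np.hstack([capture("side")[100:400,150:420],capture("top")[100:400,130:420]]);cv2.imwrite("pics/pick.png",m)
E
```

```text
[[280.06799537 272.8413591 ]
 [260.06644897 303.93160512]]
False [ 0.50408409 -0.20820631  0.00501884]
0.01635207218286874 58.61811339855194 2.5667
0.015948708435746157 58.58349680900574 3.75 [ 0.13648083  0.39472078 -2.87885657]
```

View pics/pick.png

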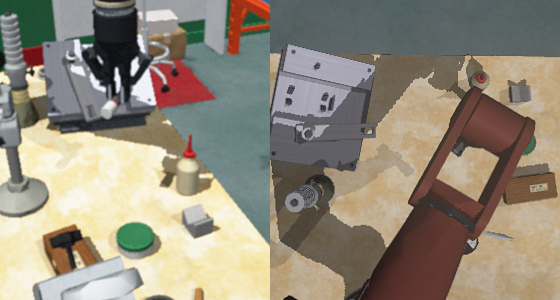

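The gauge is held in the fingers, seen at about (108,105) in the left half of the picture. Next I place it.

```bash
python3 - <<'E'
from h import *
q=RT(RP[:,0],-RP[:,2]).as_quat()
goto(W([.005,0,.10]),q)
print(line_to(W([.005,0,.0]),.15,guard=12))
print(line_to(W([.005,0,-.019]),.04,guard=6)); o=observe(); print(PL(o["ee_pos"])*1e3,o["wrist_force"]@RP,o["time"])
m=np.hstack([cv2.resize(capture("side")[120:240,180:310],None,fx=3,fy=3),cv2.resize(capture("top")[140:260,115:245],None,fx=3,fy=3)]);cv2.imwrite("pics/place.png",m)
E
```

```text
False
False
[  4.97842028   0.16165738 -19.24816701] [-0.8908491   0.16772966 -0.97221431] 6.4833
```

View pics/place.png

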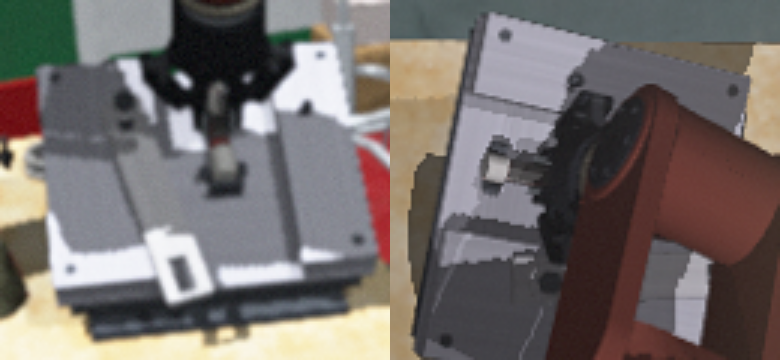

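The gauge sits in line over both vees, with its lower end near the stop at about (225,180) in the left half of the picture. I will release it slightly raised, so the fingers clear the channel walls.

```bash
python3 - <<'E'
from h import *
line_to(W([.005,0,-.016]),.05)
let_go(); o=observe(); print(o["grip_width"],o["wrist_force"]@RP,PL(o["ee_pos"])*1e3,o["time"])
line_to(W([.005,0,.11]),.15); pause(.1)
p,q=strap(np.radians(11.3),.115,-1,0,.10); goto(p+np.array([-.0,-.12,.12]),q)
o=observe();print(o["time"],o["joint_pos"],o["ee_pos"])
s,t=capture("side"),capture("top");cv2.imwrite("pics/s1.png",s);cv2.imwrite("pics/t1.png",t)
m=np.hstack([cv2.resize(s[120:240,180:310],None,fx=3,fy=3),cv2.resize(t[140:280,115:245],(390,360),interpolation=cv2.INTER_CUBIC)]);cv2.imwrite("pics/rel.png",m)
E
```

```text
0.085409016934901 [-0.10715736 -0.55141444 -1.00419402] [ 4.99198217e+00 -7.05537396e-03 -1.60121478e+01] 7.5083
9.5 [-0.62683533  0.00761064  1.81933765  0.46261052  1.57187045 -0.72776264] [ 0.4917439  -0.10193448  0.28467112]
```

View pics/rel.png

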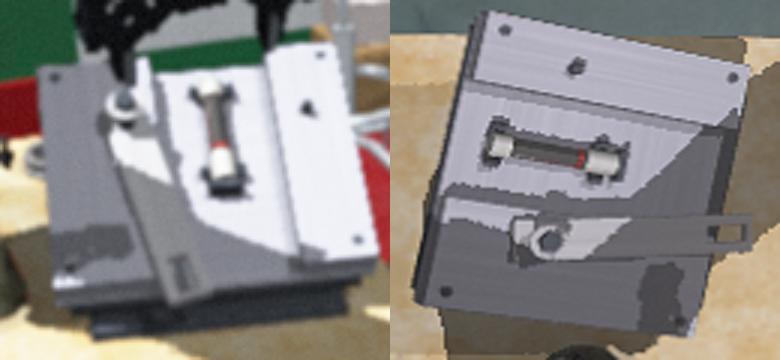

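The gauge is seated in both vees, with ends at about (497,147) and (612,165) in the right half of the picture. The strap's slot is at (728,232).

```bash
python3 - <<'E'
from h import *
cv=lambda u,v:np.array([(u-390)/3+115,v*140/360+140])
for u,v in((488,145),(619,165)): print("gauge end",PL(onplane("top",cv(u,v),W([0,0,-.013]),RP[:,2]))*1e3)
sl=PL(onplane("top",cv(729,232),W([0,0,.01]),RP[:,2])); d=sl-[0,.078,.01]; L=np.hypot(d[0],d[1]); ph=np.arctan2(-d[1],-d[0])
dl=float(np.clip(L-.156,0,.0025)); print("slot",sl*1e3,L,np.degrees(ph),dl); np.save("ph.npy",[ph,dl])
p,q=strap(ph,.115+dl,-1,0,.09); goto(p,q)
p,q=strap(ph,.115+dl,-1,0,.001); print(line_to(p,.1,guard=12),PL(observe()["ee_pos"])*1e3)
grab(); o=observe(); print(o["grip_width"],o["gripper_force"],o["wrist_force"]@RP,o["time"])
for l,t in((.004,.03),(.008,.09)):
    p,q=strap(ph,.115+dl*(l<.005),-1,t,.001,l); print(line_to(p,.05,rotation=q,guard=25))
o=observe(); print(o["grip_width"],o["wrist_force"]@RP,o["time"])
s,t=capture("side"),capture("top")
m=np.hstack([cv2.resize(s[120:240,180:310],None,fx=3,fy=3),cv2.resize(t[140:280,115:245],(390,360),interpolation=cv2.INTER_CUBIC)]);cv2.imwrite("pics/lift.png",m)
E
```

```text
gauge end [ 48.14160406   1.51078972 -13.        ]
gauge end [-6.03180996e+01 -5.87140626e-02 -1.30000000e+01]
slot [-156.69158453   46.32926078   10.        ] 0.15986021514212173 11.42676291984552 0.0025
False [-115.12578479   54.0287447     1.60422032]
0.03411833776572013 60.168426632881165 [-1.25667664  0.58639104  4.33009561] 11.9
False
False
0.0339518331442364 [-1.31876664 -0.01200824 -2.2439848 ] 12.575
```

View pics/lift.png

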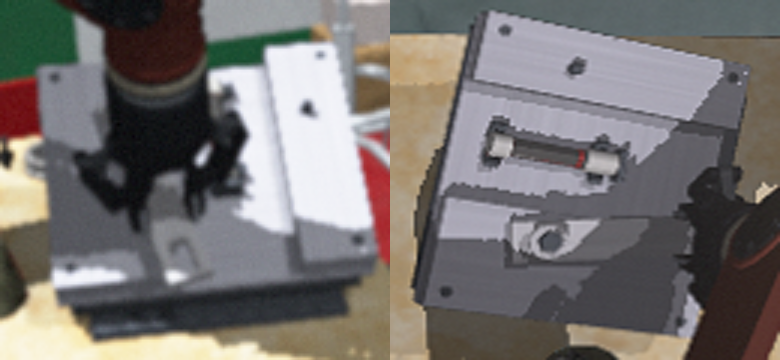

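The strap is gripped and its free end is lifted, around (180,255) in the left half of the picture. The gauge is undisturbed, so I sweep now.

```bash
python3 - <<'E'
from h import *
ph,dl=np.load("ph.npy"); hit=False
for a in np.linspace(ph,np.pi/2,9)[1:]:
    p,q=strap(a,.115,-1,.09,.001,.008); hit=line_to(p,.08,rotation=q,guard=20)
    o=observe(); print(round(np.degrees(a)),hit,(o["wrist_force"]@RP).round(1),round(o["grip_width"],4),o["time"])
    if hit: break
s,t=capture("side"),capture("top");cv2.imwrite("pics/s2.png",s);cv2.imwrite("pics/t2.png",t)
m=np.hstack([cv2.resize(s[120:240,180:310],None,fx=3,fy=3,interpolation=cv2.INTER_CUBIC),cv2.resize(t[140:280,115:245],(390,360),interpolation=cv2.INTER_CUBIC)]);cv2.imwrite("pics/over.png",m)
E
```

```text
21 False [-1.3 -0.2 -1.8] 0.0338 13.0667
31 False [-1.4 -0.2 -2.1] 0.034 13.4583
41 False [-1.6  0.1 -2.6] 0.034 13.85
51 False [ 0.7 -0.6 -2.1] 0.0339 14.2417
61 False [-0.1 -1.5 -2.6] 0.034 14.6333
70 False [-0.9 -2.3 -1.3] 0.0337 15.025
80 False [ 0.6 -1.7 -1.9] 0.0337 15.4167
90 False [ 1.1 -2.6 -2. ] 0.0339 15.8083
```

View pics/over.png

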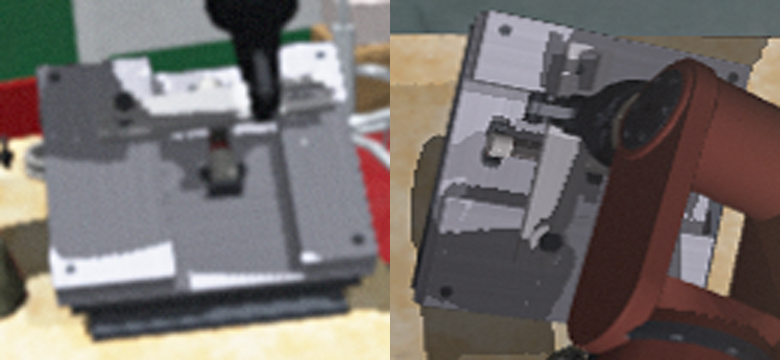

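The slot shows at about (577,68) in the right half of the picture, right over the stud. Lowering with a guard.

```bash
python3 - <<'E'
from h import *
for l,t in((.006,.05),(.003,.025),(.0005,.0)):
    p,q=strap(np.pi/2,.115,-1,t,.001,l); hit=line_to(p,.03,rotation=q,guard=12)
    o=observe(); print(l,hit,(o["wrist_force"]@RP).round(1),(PL(o["ee_pos"])*1e3).round(1),o["time"])
    if hit: break
s,t=capture("side"),capture("top")
m=np.hstack([cv2.resize(s[120:240,180:310],None,fx=3,fy=3,interpolation=cv2.INTER_CUBIC),cv2.resize(t[140:280,115:245],(390,360),interpolation=cv2.INTER_CUBIC)]);cv2.imwrite("pics/low.png",m)
E
```

```text
0.006 False [ 0.7 -1.3  0.5] [ -0.1 -36.8  12.4] 16.275
0.003 False [ 1.7 -1.2 -0.1] [ -0.  -36.8   6.5] 16.6167
0.0005 True [1.2 1.1 4.3] [  0.1 -36.8   2.1] 16.8667
```

View pics/low.png

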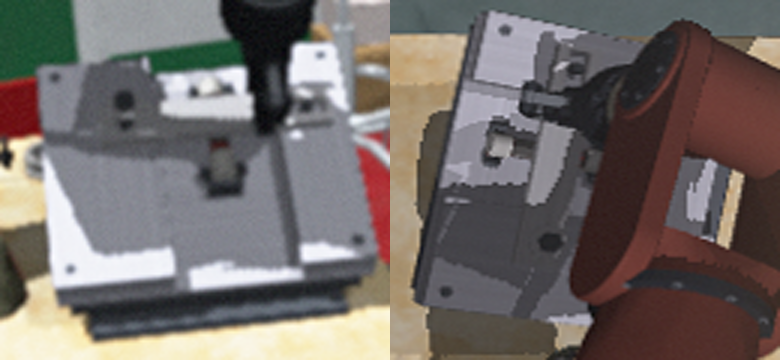

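The stud shows through the slot at about (575,68), and the strap has touched the deck. I will release and check.

```bash
python3 - <<'E'
from h import *
let_go(); o=observe(); p0=PL(o["ee_pos"])
line_to(W(p0+[0,0,.12]),.12)
goto(np.array([.5,-.15,.3]),RT([1,0,0],[0,0,-1]).as_quat()); pause(.2); print(observe()["time"],observe()["wrist_force"])
s,t=capture("side"),capture("top");cv2.imwrite("pics/t3.png",t)
m=np.hstack([cv2.resize(s[120:240,180:310],None,fx=3,fy=3,interpolation=cv2.INTER_CUBIC),cv2.resize(t[140:280,115:245],(390,360),interpolation=cv2.INTER_CUBIC)]);cv2.imwrite("pics/done.png",m)
E
```

```text
21.3667 [-0.10738759  0.22147835 -0.38082981]
```

View pics/done.png

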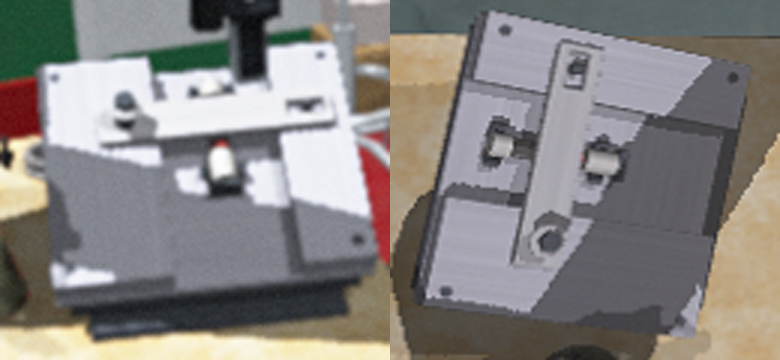

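The strap lies flat across the gauge with the stud standing in its slot at about (577,70). The gauge is still in its saddles, so I hand the job in.

```bash
python3 -c "
from bench import *
print(finish_job())"
```

```text
the job is handed in; nothing more can be done
None
```

The job was handed in after about 21 s of robot time: the gauge is seated in both vee saddles and the strap lies flat with its slot over the stud, by the last pictures, but the hand-in returned no verdict.

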